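# Put the blood-grouping vials back in their own cells

### The job

The glass blood-grouping vials have been put back in the wrong cells of the reagent organiser: move them so that each one stands flat in the cell of its own colour (one may already be right). Only the empty white cell is free, so first park a vial in it and have it empty again at the end. Keep the vials upright, set them down rather than letting them drop, and do not push the white saline bottle about.

Things in the scene. Friction and masses are not known exactly. Their poses are not given: they have to be found in the camera images.
- vial_blue: reagent vial with a blue screw cap, blue dropper bulb and blue label, loose, about 40 g (all four vials differ only in colour). Upright round glass body 26 mm in diameter and 46 mm high (best place to grip), above it a cap 21 mm in diameter from 50 to 64 mm, bulb 15 mm in diameter up to 79 mm. Origin: centre of its underside; z runs up its axis
- vial_yellow: reagent vial with a yellow screw cap, yellow dropper bulb and yellow label, loose, about 40 g. Upright round glass body 26 mm in diameter and 46 mm high (best place to grip), above it a cap 21 mm in diameter from 50 to 64 mm, bulb 15 mm in diameter up to 79 mm. Origin: centre of its underside; z runs up its axis
- vial_red: reagent vial with a red screw cap, red dropper bulb and red label, loose, about 40 g. Upright round glass body 26 mm in diameter and 46 mm high (best place to grip), above it a cap 21 mm in diameter from 50 to 64 mm, bulb 15 mm in diameter up to 79 mm. Origin: centre of its underside; z runs up its axis
- vial_green: reagent vial with a green screw cap, green dropper bulb and green label, loose, about 40 g. Upright round glass body 26 mm in diameter and 46 mm high (best place to grip), above it a cap 21 mm in diameter from 50 to 64 mm, bulb 15 mm in diameter up to 79 mm. Origin: centre of its underside; z runs up its axis
- cell_blue: blue square plastic cell, fixed in the grey reagent organiser; the blue vial's home. Outside 56 x 56 mm, 14 mm high, inside 50 x 50 mm, floor 3 mm thick. Origin: centre of its underside, 5 mm above the bench (a vial in it has its origin 8 mm, the rim lies 19 mm above the bench). Sides along x and y. Six cells in two rows of three, pitch 76 mm along x, 80 mm along y, in any order
- cell_yellow: yellow square plastic cell, fixed in the grey reagent organiser; the yellow vial's home. Outside 56 x 56 mm, 14 mm high, inside 50 x 50 mm, floor 3 mm thick. Origin: centre of its underside, 5 mm above the bench (a vial in it has its origin 8 mm, the rim lies 19 mm above the bench). Sides along x and y. Six cells in two rows of three, pitch 76 mm along x, 80 mm along y, in any order
- cell_red: red square plastic cell, fixed in the grey reagent organiser; the red vial's home. Outside 56 x 56 mm, 14 mm high, inside 50 x 50 mm, floor 3 mm thick. Origin: centre of its underside, 5 mm above the bench (a vial in it has its origin 8 mm, the rim lies 19 mm above the bench). Sides along x and y. Six cells in two rows of three, pitch 76 mm along x, 80 mm along y, in any order
- cell_green: green square plastic cell, fixed in the grey reagent organiser; the green vial's home. Outside 56 x 56 mm, 14 mm high, inside 50 x 50 mm, floor 3 mm thick. Origin: centre of its underside, 5 mm above the bench (a vial in it has its origin 8 mm, the rim lies 19 mm above the bench). Sides along x and y. Six cells in two rows of three, pitch 76 mm along x, 80 mm along y, in any order
- cell_white: white square plastic cell, fixed in the grey reagent organiser; empty at the start. Outside 56 x 56 mm, 14 mm high, inside 50 x 50 mm, floor 3 mm thick. Origin: centre of its underside, 5 mm above the bench (a vial in it has its origin 8 mm, the rim lies 19 mm above the bench). Sides along x and y. Six cells in two rows of three, pitch 76 mm along x, 80 mm along y, in any order
- saline: white squeeze bottle of saline with a black nozzle cap, loose, 70 g, 37 mm in diameter, 83 mm high, standing in the sixth cell, which is white too; it is in its right place and stays there. Origin: centre of its underside; z up
Mind the look-alikes: they are no part of the job. What is shaped like the vial_red but purple is not meant.

How it is judged:
By the outcome, as a careful person would: the job done as asked, in the order asked, and still so for the second after the job is handed in, with the robot touching nothing.
It also fails if it takes over 96 s, if anything falls off the work surface, if the arm or the gripper's body presses on something with over 40 N, if the wrist force passes 120 N, or if a joint passes its speed limit or range.

### The arm

A 6-joint arm with a two-finger parallel gripper is mounted at the origin on the work surface. World frame = base frame: x ahead of the robot, y to its left, z up, the work surface at z = 0. Lengths are in m, angles in degrees, forces in N, time in s.
With the tool pointing down it reaches from about 0.4 to 0.825 m from the base axis. Payload 7 kg.
Tool frame: the origin (TCP) lies midway between the tips of the shut fingers; the grasp point (between the pads) lies 19 mm behind it; z points along the fingers, y is the line along which they close (so a half turn about z gives the same grasp; the last joint's range is limited). The gripper opens to 88 mm and grips with 3 to 60 N. Pads are 19 mm wide; open, the fingers measure 130 mm over their backs; the gripper's body (78 mm by 193 mm) begins 47 mm behind the grasp point.
Start: joints at [-48.696, 20.546, 0.682, 0, -70.136, -16.507], TCP at [0.283, -0.613, 0.227] pointing down, gripper open.
Joint ranges: [-176.03, 176.03], [-82.01, 121.73], [-58.28, 71.71], [-173.87, 95.51], [-174.79, -0.11], [-173.66, 173.66]. Speed limits (degrees/s): [136.94, 136.94, 172.46, 180, 180, 180].

### API

Orientations are given as a 3x3 rotation matrix whose columns are the frame's x, y, z axes.
In Python, from rig import robot gives the robot as it stands. Calls block until the motion is done:
- robot.goto(position, orientation): joint-space move of the TCP to a pose.
- robot.servo_line(position, ori=None, speed=0.15): straight line of the TCP; ori=None keeps the orientation; speed is the mean speed in m/s.
- robot.movej(angles): joint-space move.
- robot.move_gripper(opening): opening from 0.0 (shut) to 1.0 (fully open); the grip force is fixed at half the most; returns when the fingers have stopped.
- robot.dwell(seconds).
- robot.ik(position, orientation): joint angles nearest the present ones, or None.
- robot.grab_frame(name): name is "scene" or "side" or "wrist"; returns (picture, depth): 480x640x3 uint8, red, green, blue; 480x640 float32, m along the optical axis (not along the pixel's ray), 0 where there is no reading.
- robot.camera_info(name): a dict with "vfov" (degrees; the focal length in pixels is half the picture's height over the tangent of half this angle, whatever the lens; pixels are square), "cx", "cy" (the principal point, pixels), "view" (4x4, takes a point from world to camera coordinates); the wrist camera has in their place "T_tool_cam" (4x4, takes a point from camera to tool coordinates, whose origin is the TCP and whose axes are the flange's). Camera axes: x right, y down, z forward; pixel columns grow to the right and rows downward; lengths in m; the calibration is good to about 2 mm. A picture is of the moment at which its call begins: read the wrist's pose just before it. camera_info takes no time and is no camera call.
A pose or a line that the arm cannot do raises robot.Unreachable and nothing moves.
- robot.job_done(): hands the job in; it is judged then, once.
Readings, each from a call of its own:
- robot.read_t(): time.
- robot.read_qpos(): joint angles.
- robot.read_qvel(): joint speeds.
- robot.read_effort(): joint torques, N m.
- robot.read_position(): TCP position.
- robot.read_tcp_rot(): TCP orientation.
- robot.read_force(): force on the tool from outside, world axes, zero at the start.
- robot.read_ft_torque(): the same for the moment, N m.
- robot.read_grip_width(): opening from 0.0 (shut) to 1.0 (fully open).
- robot.read_finger_force(): force on a finger pad.
Only numpy, scipy, OpenCV 4.12 (cv2) and the standard library are available. Lean on these libraries where they do the work, as an engineer would, in place of code of your own. Each camera call takes 0.05 s, during which the arm holds its last target. There are 200 camera calls.

## Working session

There is one attempt and no reset: what is moved stays moved. The work goes in short steps, each a Python script; the robot and the scene stay as the last script left them, time stands still between calls to the robot, and variables do not carry over. Pictures are saved under pics/ and viewed, at most 14 in all, crops included, and the job is handed in when it is done.

```bash
ls; mkdir -p pics
python3 - <<'E'
from rig import robot
import cv2,numpy as np
for n in ("scene","side"):
    im,d=robot.grab_frame(n); cv2.imwrite(f"pics/{n}0.png",im[:,:,::-1]); np.savez(f"{n}0.npz",im=im,d=d)
    print(n,robot.camera_info(n),(d>0).mean())
print(robot.camera_info("wrist"),robot.read_tcp_rot(),robot.read_t())
E
```

```text
pics
scene {'vfov': 50.0330876971981, 'cx': 307.91662389928433, 'cy': 248.42282945794813, 'view': array([[-0.0876352 ,  0.99592502, -0.02129401, -0.00612601],
       [ 0.61406931,  0.0371779 , -0.78837598, -0.28127369],
       [-0.7843717 , -0.08216549, -0.61482507,  1.08230952],
       [ 0.        ,  0.        ,  0.        ,  1.        ]])} 0.9960872395833333
side {'vfov': 43.06471915856828, 'cx': 309.87189454251944, 'cy': 243.93888356992807, 'view': array([[ 8.93277333e-01, -4.49505953e-01, -6.40998813e-05,
        -4.32386130e-01],
       [-2.15836924e-01, -4.28795214e-01, -8.77239469e-01,
         1.65340594e-01],
       [ 3.94296878e-01,  7.83631969e-01, -4.80053028e-01,
         4.88639887e-01],
       [ 0.00000000e+00,  0.00000000e+00,  0.00000000e+00,
         1.00000000e+00]])} 0.9959765625
{'vfov': 61.06965679243786, 'cx': 321.2159997264004, 'cy': 240.14816969294267, 'T_tool_cam': array([[-3.16341620e-04, -9.56597676e-01, -2.91411713e-01,
         7.77291446e-02],
       [ 9.99999831e-01, -1.60712458e-04, -5.57988562e-04,
        -8.18421888e-04],
       [ 4.86937068e-04, -2.91411840e-01,  9.56597566e-01,
        -1.58858102e-01],
       [ 0.00000000e+00,  0.00000000e+00,  0.00000000e+00,
         1.00000000e+00]])} [[-9.07849273e-01 -4.19296056e-01 -7.18212219e-04]
 [-4.19296656e-01  9.07848365e-01  1.28837189e-03]
 [ 1.11818537e-04  1.47079147e-03 -9.99998912e-01]] 0.1
```

View pics/scene0.png

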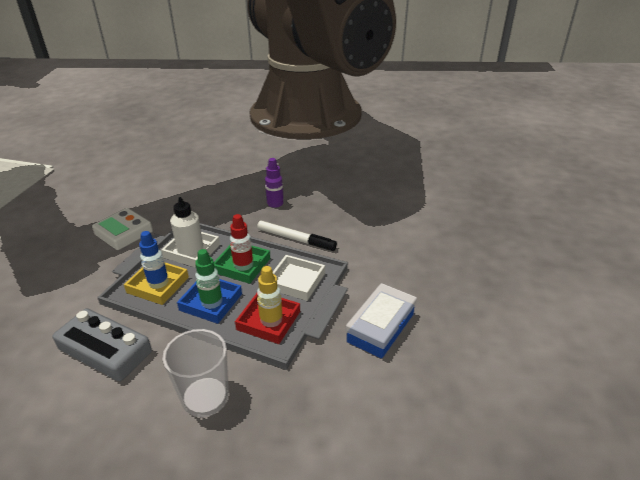

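View pics/side0.png

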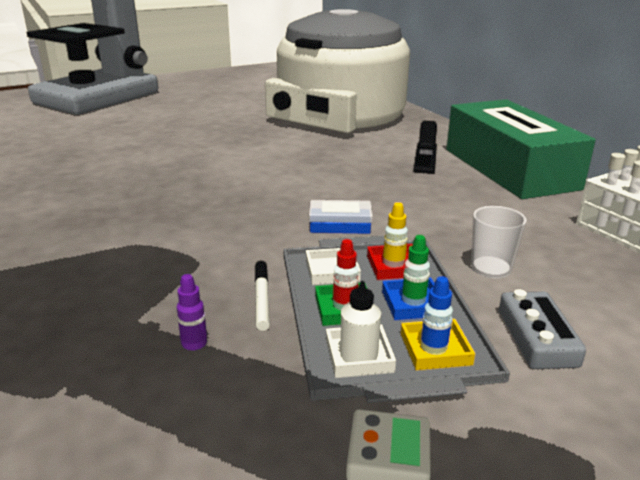

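The scene view shows the four real vials in the organiser: blue (150,260) in the yellow cell, green (206,278) in the blue cell, yellow (268,297) in the red cell and red (240,243) in the green cell. The empty white cell is at (300,275) and saline at (186,230). Each vial also appears in the side view.

Possible mix-ups:
- **Purple vial:** (274,183), outside the tray, so excluded.
- **Saline's white cell:** (190,245), occupied, so not the free one.
- **Coloured boxes:** (382,320) and (122,228), and neither is a vial.

I'll take positions from colour masks plus depth.

```bash
cat > h.py <<'E'
import numpy as np,cv2
from rig import robot
HUE={'red':((0,7),(172,180)),'yellow':((18,30),),'green':((48,80),),'blue':((105,125),)}
def mask(im,c):
    h=cv2.cvtColor(im,cv2.COLOR_RGB2HSV); m=0
    for a,b in HUE[c]: m=m|cv2.inRange(h,(a,130,50),(b,255,255))
    return m>0
def cloud(d,K,T):  # T camera->world
    f=240/np.tan(np.radians(K['vfov']/2)); v,u=np.mgrid[:480,:640]
    p=np.stack([(u-K['cx'])/f*d,(v-K['cy'])/f*d,d],-1)
    return p@T[:3,:3].T+T[:3,3]
def grab(name):
    K=robot.camera_info(name)
    if name=='wrist':
        T=np.eye(4);T[:3,:3]=robot.read_tcp_rot();T[:3,3]=robot.read_position();T=T@K['T_tool_cam']
    else: T=np.linalg.inv(K['view'])
    im,d=robot.grab_frame(name); return im,d,K,T
def circ(p):  # fixed-start least squares circle
    A=np.c_[2*p,np.ones(len(p))]; return np.linalg.lstsq(A,(p**2).sum(1),rcond=None)[0][:2]
def report(im,P,d):
    for c in HUE:
        m=mask(im,c)&(d>0); z=P[...,2]; near=(P[...,0]>.3)&(P[...,0]<.9)
        b=m&near&(z>.06)&(z<.1); r=m&near&(z>.014)&(z<.023)
        if b.sum()<5 or r.sum()<5: print(c,b.sum(),r.sum()); continue
        q=P[b]; bulb=P[b&(z>.074)]
        n,l,s,_=cv2.connectedComponentsWithStats(r.astype(np.uint8))
        (x,y),wh,a=cv2.minAreaRect(P[r][:,:2].astype(np.float32))
        print(c,'cap mid',np.round((np.percentile(q[:,:2],2,0)+np.percentile(q[:,:2],98,0))/2,4),'circ',np.round(circ(bulb[:,:2]),4) if len(bulb)>8 else None,'ztop',round(np.percentile(q[:,2],99),4),'n',b.sum(),'cell',round(x,4),round(y,4),np.round(wh,3),round(a,1))
E
python3 - <<'E'
from h import *
for n in('scene','side'):
    z=np.load(n+'0.npz');K=robot.camera_info(n); print(n); report(z['im'],cloud(z['d'],K,np.linalg.inv(K['view'])),z['d'])
E
```

```text
scene
red cap mid [ 0.5107 -0.0346] circ [ 0.5085 -0.0352] ztop 0.0881 n 308 cell 0.5737 0.0064 [0.137 0.076] 11.9
yellow cap mid [0.6072 0.0166] circ [0.6058 0.0162] ztop 0.088 n 392 cell 0.5742 -0.0684 [0.205 0.057] 71.4
green cap mid [ 0.5821 -0.0595] circ [ 0.5812 -0.0607] ztop 0.0885 n 347 cell 0.5349 -0.048 [0.057 0.12 ] 71.4
blue cap mid [ 0.5517 -0.1367] circ [ 0.5504 -0.137 ] ztop 0.0883 n 337 cell 0.5937 0.0126 [0.321 0.064] 80.1
side
red cap mid [ 0.4916 -0.0725] circ [ 0.4873 -0.0735] ztop 0.0862 n 443 cell 0.5661 -0.0075 [0.154 0.053] 41.8
yellow cap mid [0.6029 0.0114] circ [ 0.5903 -0.0191] ztop 0.0861 n 349 cell 0.5594 -0.0738 [0.195 0.073] 77.5
green cap mid [0.7344 0.0571] circ [0.6559 0.155 ] ztop 0.0862 n 1134 cell 0.6415 0.0029 [0.645 0.174] 37.6
blue cap mid [ 0.5471 -0.141 ] circ [ 0.5477 -0.1401] ztop 0.0862 n 572 cell 0.5809 -0.0069 [0.296 0.073] 85.7
```

```bash
cat >> h.py <<'E'
def Rz(deg):  # tool down, closing direction y at angle deg
    a=np.radians(deg); y=np.array([np.cos(a),np.sin(a),0]); z=np.array([0,0,-1.]); return np.stack([np.cross(y,z),y,z],1)
YAW=116.4
E
python3 - <<'E'
from h import *
R=Rz(YAW); c=np.array([.545,-.05,.24])+.044*R[:,0]
robot.goto(c,R); im,d,K,T=grab('wrist'); cv2.imwrite('pics/w1.png',im[:,:,::-1]); P=cloud(d,K,T); np.savez('w1.npz',im=im,P=P,d=d)
report(im,P,d); print(robot.read_t(),robot.read_qpos(),robot.read_position())
E
```

```text
red cap mid [ 0.5083 -0.0369] circ [ 0.5081 -0.0369] ztop 0.0883 n 511 cell 0.5696 -0.0193 [0.14  0.075] 41.2
yellow cap mid [ 0.5758 -0.0571] circ None ztop 0.0799 n 47 cell 0.5306 -0.1096 [0.292 0.12 ] 68.3
green cap mid [ 0.5783 -0.0621] circ [ 0.5791 -0.0621] ztop 0.0883 n 480 cell 0.4995 -0.1422 [0.257 0.11 ] 70.8
blue cap mid [ 0.5478 -0.1385] circ [ 0.5492 -0.1381] ztop 0.0884 n 532 cell 0.568 -0.0939 [0.12  0.057] 70.5
2.2583 [ 1.41654060e+01  4.40346074e+00 -1.85361890e+01  3.53806822e-03
 -6.70738089e+01 -7.78251625e+01] [ 0.50560209 -0.07022485  0.23990071]
```

View pics/w1.png

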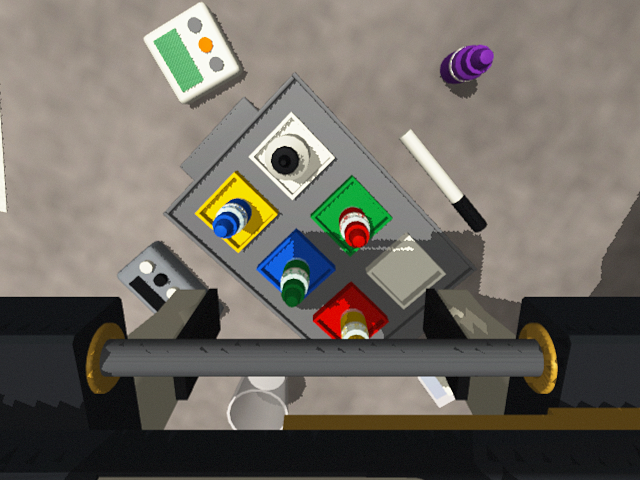

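The wrist view shows red vial (356,227) in the green cell, green (293,285) in blue, blue (232,217) in yellow and yellow (355,325) in red, partly hidden by the gripper. The free white cell is at (405,270) and saline at (288,158). Purple at (470,62) is outside the tray. That confirms the choice. Next I'll measure the cell centres and make a close crop of the organiser.

Run:
```python
from h import *
def cells(im,P,d,tag):
    z=P[...,2]
    for c in HUE:
        near=(np.abs(P[...,0]-.545)<.13)&(np.abs(P[...,1]+.05)<.15)
        m=mask(im,c)&(d>0)&near&(z>.003)&(z<.023)
        n,l,s,_=cv2.connectedComponentsWithStats(m.astype(np.uint8))
        k=1+np.argmax(s[1:,4]); r=(l==k)&(z>.0165)
        q=P[r][:,:2].astype(np.float32); (x,y),wh,a=cv2.minAreaRect(q)
        print(tag,c,round(x,4),round(y,4),np.round(wh,3),round(a,1),len(q))
w=np.load('w1.npz'); cells(w['im'],w['P'],w['d'],'w')
s=np.load('scene0.npz');K=robot.camera_info('scene'); cells(s['im'],cloud(s['d'],K,np.linalg.inv(K['view'])),s['d'],'s')
c=w['im'][80:350,150:480]; cv2.imwrite('pics/crop1.png',cv2.resize(c[:,:,::-1],None,fx=2,fy=2))
```

```text
w red 0.6049 0.0116 [0.056 0.057] 70.1 563
w yellow 0.5523 -0.139 [0.056 0.057] 70.9 758
w green 0.5069 -0.0386 [0.056 0.056] 70.7 697
w blue 0.5787 -0.0638 [0.056 0.057] 70.4 629
s red 0.6032 0.0126 [0.057 0.059] 71.4 491
s yellow 0.5505 -0.1385 [0.057 0.057] 71.1 430
s green 0.5055 -0.0381 [0.057 0.058] 71.5 348
s blue 0.5767 -0.0631 [0.058 0.059] 71.1 458
```

View pics/crop1.png

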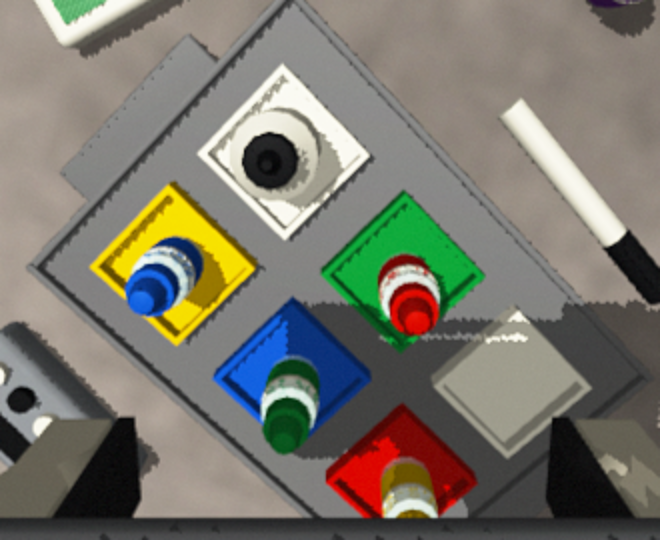

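The crop confirms it: the coloured vials at crop (150,290) blue, (290,430) green, (410,490) yellow and (415,310) red stand in the yellow, blue, red and green cells, and the white cell at (512,385) is empty. They form a single cycle, so I park yellow, then move red, green, blue and finally yellow.

```bash
cat >> h.py <<'E'
YAW=115.7; R=Rz(YAW); ZG,ZH=.029,.14
CELL=dict(red=(.6049,.0116),yellow=(.5523,-.139),green=(.5069,-.0386),blue=(.5787,-.0638),white=(.5331,.0368))
VIAL=dict(red=(.5081,-.0369),green=(.5790,-.0621),blue=(.5485,-.1383),yellow=(.6045,.0148))
L=lambda p,z,s: robot.servo_line(np.array([*p,z]),R,speed=s)
F=lambda: np.round(robot.read_force(),1)
def carry(src,dst):
    p=robot.read_position()
    if p[2]>.2: robot.goto(np.array([*src,ZH]),R)
    else: L(src,ZH,.2)
    robot.move_gripper(.6); L(src,.06,.15); L(src,ZG,.06); f0=F()
    robot.move_gripper(0.); w=robot.read_grip_width(); g=robot.read_finger_force()
    print('grip',round(w*88,1),'mm',np.round(g,1),'force before',f0,flush=True)
    assert .2<w<.4
    L(src,.05,.05); L(src,ZH,.15); print(' lifted',F(),round(robot.read_grip_width()*88,1))
    L(dst,ZH,.15); L(dst,.05,.12); L(dst,ZG+.0005,.03); print(' down',F(),robot.read_position().round(4))
    robot.dwell(.2); robot.move_gripper(.6); robot.dwell(.1); L(dst,.06,.06); L(dst,ZH,.2); print(' t',robot.read_t(),F())
E
python3 - <<'E'
from h import *
carry(VIAL['yellow'],CELL['white'])
for n in ('scene',):
    im,d,K,T=grab(n); report(im,cloud(d,K,T),d); cv2.imwrite('pics/s2.png',im[:,:,::-1])
E
```

```text
grip 25.2 mm 30.0 force before [ 0.  -0.3 -0.9]
 lifted [-0.4  0.5 -0.2] 25.5
 down [ 0.1  0.2 -0.7] [0.5331 0.0368 0.0294]
 t 11.5667 [-0.2 -0.6 -0.3]
red cap mid [ 0.5105 -0.0348] circ [ 0.5088 -0.0354] ztop 0.0881 n 304 cell 0.58 -0.0088 [0.138 0.075] 43.1
yellow cap mid [0.537  0.0379] circ [0.5354 0.0376] ztop 0.0881 n 322 cell 0.5588 -0.0621 [0.221 0.063] 86.3
green cap mid [ 0.5824 -0.0596] circ [ 0.5807 -0.0604] ztop 0.0882 n 346 cell 0.5347 -0.0485 [0.058 0.119] 71.0
blue cap mid [ 0.5519 -0.1363] circ [ 0.5504 -0.1374] ztop 0.088 n 333 cell 0.595 0.0149 [0.326 0.072] 82.4
```

View pics/s2.png

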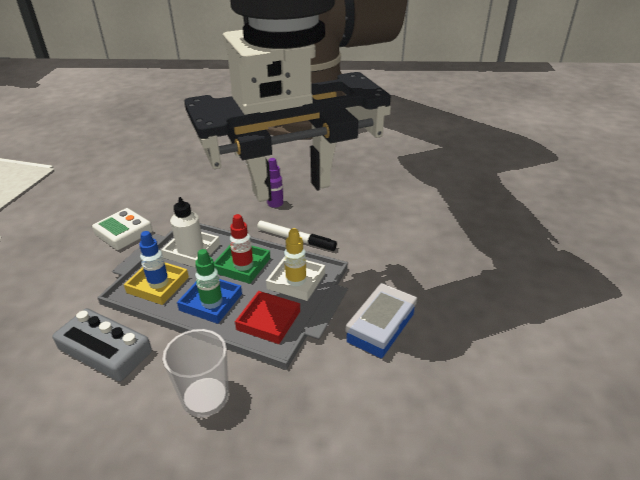

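The yellow vial stands upright in the white cell at (296,260). The red cell at (268,316) is now empty, and nothing else has moved. I'll carry on with the remaining moves.

Run:
```python
from h import *
carry(VIAL['red'],CELL['red'])
carry(VIAL['green'],CELL['green'])
carry(VIAL['blue'],CELL['blue'])
im,d,K,T=grab('scene'); report(im,cloud(d,K,T),d); cv2.imwrite('pics/s3.png',im[:,:,::-1])
```

```text
grip 25.5 mm 30.0 force before [-0.4  0.1 -0.5]
 lifted [-0.8 -0.1 -0.2] 25.4
 down [-0.3 -0.3 -0.9] [0.6049 0.0116 0.0293]
 t 20.4167 [-0.4 -0.   0.4]
grip 25.3 mm 30.0 force before [-1.   0.6  0.1]
 lifted [-0.1  0.2 -1.2] 25.6
 down [-0.7  0.3  0.5] [ 0.5069 -0.0386  0.0294]
 t 29.0 [ 0.4  0.8 -0.1]
grip 25.8 mm 30.0 force before [ 0.1  0.1 -0.4]
 lifted [-0.  -0.5 -0.7] 25.2
 down [ 0.4 -0.4 -0.4] [ 0.5787 -0.0638  0.0293]
 t 37.7583 [-0.1  0.3 -0.8]
red cap mid [0.6077 0.0126] circ [0.6062 0.0123] ztop 0.0883 n 381 cell 0.589 0.0181 [0.057 0.089] 69.6
yellow cap mid [0.5372 0.038 ] circ [0.569  0.0314] ztop 0.0878 n 319 cell 0.5577 -0.0624 [0.22  0.067] 84.8
green cap mid [ 0.5112 -0.0366] circ [ 0.5093 -0.0373] ztop 0.0883 n 275 cell 0.5057 -0.0376 [0.056 0.058] 70.5
blue cap mid [ 0.5822 -0.0617] circ [ 0.5806 -0.0628] ztop 0.0883 n 346 cell 0.5983 0.0401 [0.276 0.074] 82.7
```

View pics/s3.png

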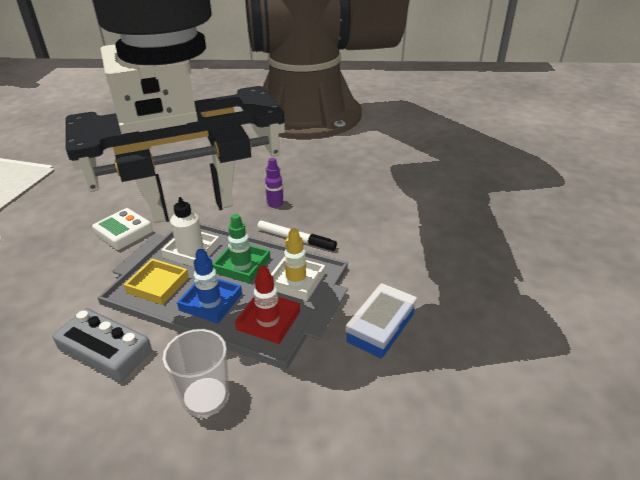

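Red (266,300), green (238,245) and blue (205,280) now stand upright in their own cells, and the yellow cell at (157,281) is empty. The yellow vial at (296,260) goes home last.

Run:
```python
from h import *
carry(CELL['white'],CELL['yellow'])
p=robot.read_position(); robot.servo_line(np.array([p[0],p[1],.25]),R,speed=.2)
robot.goto(np.array([.45,-.3,.25]),R)
for n in ('scene','side'):
    im,d,K,T=grab(n); report(im,cloud(d,K,T),d); cv2.imwrite(f'pics/{n}4.png',im[:,:,::-1])
print(robot.read_t())
```

```text
grip 25.5 mm 30.0 force before [-0.3 -1.2  0.9]
 lifted [-0.3 -0.4 -0.4] 25.3
 down [-0.3 -0.   0.3] [ 0.5523 -0.139   0.0293]
 t 47.2167 [-1.1 -0.2 -0.1]
red cap mid [0.6075 0.0124] circ [0.6058 0.0122] ztop 0.0883 n 394 cell 0.5886 0.0176 [0.057 0.09 ] 70.5
yellow cap mid [ 0.5552 -0.1373] circ [ 0.5542 -0.1373] ztop 0.0882 n 347 cell 0.5503 -0.1388 [0.059 0.058] 70.2
green cap mid [ 0.5116 -0.0364] circ [ 0.5096 -0.0372] ztop 0.0879 n 271 cell 0.505 -0.038 [0.057 0.059] 70.6
blue cap mid [ 0.5822 -0.0621] circ [ 0.5804 -0.0631] ztop 0.0882 n 360 cell 0.5983 0.0402 [0.275 0.072] 82.6
red cap mid [0.6027 0.0069] circ [0.6032 0.0093] ztop 0.0863 n 341 cell 0.6023 0.0119 [0.059 0.056] 68.8
yellow cap mid [ 0.5503 -0.1424] circ [ 0.5512 -0.1408] ztop 0.0863 n 532 cell 0.5503 -0.1398 [0.059 0.057] 70.8
green cap mid [0.6982 0.0683] circ [0.6647 0.1155] ztop 0.086 n 1166 cell 0.6406 0.0025 [0.642 0.174] 37.6
blue cap mid [ 0.5766 -0.0681] circ [ 0.5773 -0.0661] ztop 0.0862 n 413 cell 0.5838 0.0236 [0.235 0.072] 86.1
48.8
```

View pics/scene4.png

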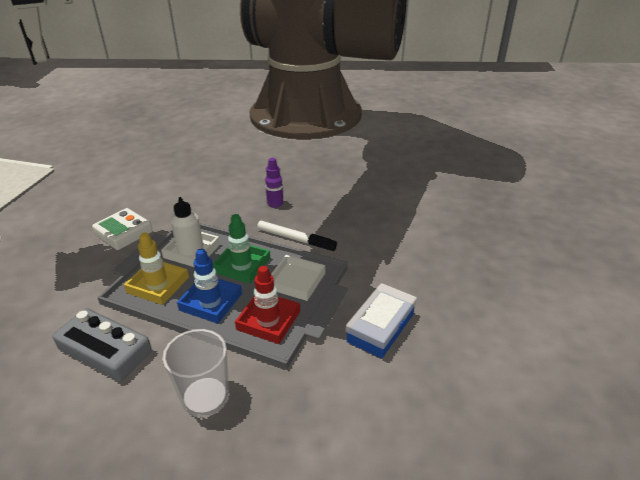

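View pics/side4.png

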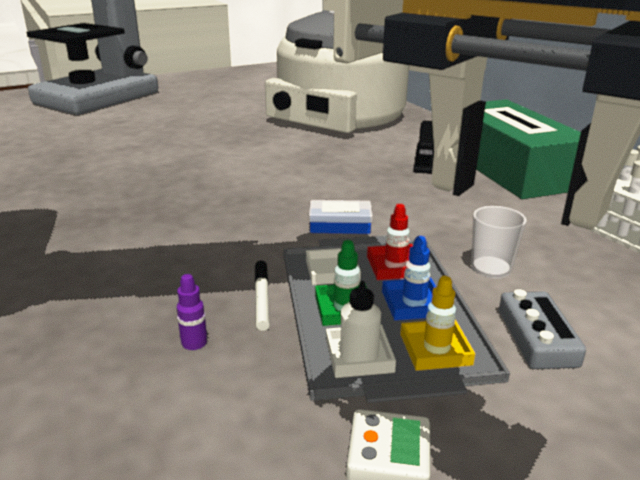

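Both views show every vial upright in the cell of its own colour; in the scene view these are yellow (150,265), blue (206,280), red (266,300) and green (238,245). The white cell at (300,276) is empty and saline at (186,230) hasn't moved. I'm handing in.

```bash
python3 -c "
from rig import robot
print(robot.job_done())"
```

```text
the job is handed in; nothing more can be done
None
```

The job is handed in: all four vials stand upright in the cells of their own colour, the white cell is empty again and the saline bottle was not disturbed, after about 49 s on the robot's clock.

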